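# Pin and clamp a bracket in the deburring fixture

### The job

Secure the flat bracket in its fixture for deburring. First push the locating pin from its wooden stand through the bracket's small hole into the base, fully home, and leave it there; then set the flange nut level on the stud with its ears well clear of the brass index marks so that it rests on the thread's rim, back it off (anticlockwise from above) until the thread drops in, and run it down clockwise until its flange lies flat on the bracket. Let go of everything and leave the other things on the bench as they are.

Things in the scene. Friction and masses are not known exactly. Their poses are not given: they have to be found in the camera images.
- fixture: Fixed grey base 114 (x) x 214 (y) x 25 mm high; 6 mm high dark rails round its edge nest the bracket. Origin under its centre on the bench, x across, y along it. A fixed steel stud stands at y = +50 mm, a pin hole is at y = -60 mm. Two small brass index marks on the side rails flank the stud, in line with it along the fixture's x.
- stud (a point): Point on the stud's axis level with the bracket's top (35 mm above the bench). Smooth core 26 mm diameter, ending 65 mm above this point in a nose that tapers to 14 mm over its last 8 mm. Below is a coarse right-hand two-start thread, 37 mm diameter, 28 mm lead, that ends in a flat rim 22.4 mm above this point.
- pin_hole (a point): Mouth of the pin hole in the base: centre, at the top of the base (25 mm above the bench). Hole 18 mm diameter through the 25 mm base; the bracket's 21 mm hole lies over it, its top 10 mm above this point.
- bracket: Loose aluminium plate 84 x 184 x 10 mm, 0.5 kg, already in the fixture's nest, with a 44 mm hole round the stud, a 21 mm hole over the pin hole and a 14 mm high rib between them. Origin at the centre of its underside, same axes as the fixture.
- nut: Loose dark steel flange nut, about 0.45 kg, 45 mm high, standing flange down on the bench. Origin at the centre of its underside. Round flange 80 mm diameter, 8 mm thick; hexagon from 8 to 45 mm, 56 mm across flats, flats facing 30, 90, 150, 210, 270, 330 degrees from the nut's x. Bore 40 mm, 29 mm in the top 10 mm. Held loosely it sinks by its own weight.
- pin: Loose steel locating pin, about 0.18 kg, 88 mm long, standing upright in its stand. Origin at the centre of its lower tip, z up along it. Shank 15 mm diameter, tapered over the lowest 6 mm, up to a 32 mm collar at 33 to 40 mm; round 24 mm diameter grip from 41 to 84 mm. Fully home its collar lies on the bracket, its tip 2 mm above the bench.
- pin_stand: Fixed wooden block 60 x 60 x 40 mm, origin under its centre; the pin stands in an 18 mm hole 35 mm deep in its middle, tip 7 mm above the bench.
- tin: Bystander: can 72 mm diameter, 90 mm high, origin under its centre.
- sanding_block: Bystander: cork sanding block 112 x 66 x 31 mm, origin under its centre.
- brush: Bystander: hand brush lying on the bench.
- tape_roll: Bystander: cardboard roll 100 mm diameter, 25 mm high, lying flat, origin under its centre.
- rim (a point): Stud axis at the height of the thread's flat rim. The nut's inner lugs rest on the rim when the nut's x axis is 50 to 110 degrees clockwise (from above) of the fixture's x axis, either way round (60 is good); the nut's underside is then 3 mm below this point. Turned anticlockwise it slides on the rim until it drops 10 to 12 mm. Turned clockwise on the rim it only meets the stops.
- thread_start (a point): One of two 60 degree gaps in the rim, 16.5 mm from the stud's axis on the fixture's +x side; the other is on the -x side. The nut drops in with its x axis within 12 degrees of the fixture's x (either way round). A 20 degree wide stop, 5 mm above the rim, closes each gap's anticlockwise side and ends the backing off about 12 degrees past the fixture's x.
- nut_ear (a point): Top of one of the flange's two square ears (14 mm wide, out to 96 mm overall), 42 mm from the nut's axis on its +x side; the other is at -x. The inner lugs (30 degrees wide, 3 to 7 mm above the underside) lie in line with the ears. After the drop the flange reaches the bracket when screwed 90 to 110 degrees clockwise past the index marks; at about 140 it jams tight.

How it is judged:
By the outcome, as a careful person would: the job done as asked, in the order asked, and still so for the second after the job is handed in, with the robot touching nothing.
It also fails if it takes over 64 s, if anything falls off the work surface, if the arm or the gripper's body presses on something with over 40 N, if the wrist force passes 120 N, or if a joint passes its speed limit or range.

### The arm

A 6-joint arm with a two-finger parallel gripper is mounted at the origin on the work surface. World frame = base frame: x ahead of the robot, y to its left, z up, the work surface at z = 0. Lengths are in m, angles in degrees, forces in N, time in s.
With the tool pointing down it reaches from about 0.375 to 0.9 m from the base axis. Payload 3.1 kg.
Tool frame: the origin (TCP) lies midway between the tips of the shut fingers; the grasp point (between the pads) lies 19 mm behind it; z points along the fingers, y is the line along which they close (so a half turn about z gives the same grasp; the last joint's range is limited). The gripper opens to 87 mm and grips with 3 to 60 N. Pads are 19 mm wide; open, the fingers measure 117 mm over their backs; the gripper's body (75 mm by 190 mm) begins 51 mm behind the grasp point.
Start: joints at [66.836, 30.224, 82.088, -0, 67.689, -10.227], TCP at [0.14, 0.609, 0.187] pointing down, gripper open.
Joint ranges: [-176.69, 176.69], [-43.24, 126.21], [12.49, 139.97], [-82, 262], [0, 151.66], [-163.58, 163.58]. Speed limits (degrees/s): [159.86, 159.86, 180, 180, 180, 180].

### API

Orientations are given as a 3x3 rotation matrix whose columns are the frame's x, y, z axes.
In Python, from rig import bot, vision, hand_in gives the robot as it stands (bot), with the cameras (vision) and the job as plain functions.
- The arm moves only by the shell command python3 steer.py 'ROWS'. ROWS is rows parted by semicolons, their numbers by spaces, 1 to 20 of them, each of 7 numbers: dx, dy, dz in m, then a rotation vector rx, ry, rz in degrees, then the opening from 0.0 (shut) to 1.0 (fully open); each row is the pose to reach, as a shift and turn from the pose commanded when the command began, along the tool's axes at that moment; what a row does not reach only later rows make up. A row lasts 1/10 s, in which the tool goes at most 0.05 m and 8.59 degrees, less where a joint would pass 70% of its speed; a pose out of reach is approached as far as the arm can. The fingers move at their own pace and stop on an object; the grip force is fixed at half the most. Time passes only in rows, so rows that do not move let the fingers close. It prints the time, the measured TCP pose, the force, the opening and the grip force at its end.
- bot.read_state(): the state, without advancing time (a new reading comes with each control period).
- vision.capture(name): name is "scene" or "side" or "wrist"; returns a dict with "color" (384x512x3 uint8, red, green, blue), "K" (3x3 intrinsics, pixels), "view" (4x4, takes a point from world to camera coordinates); the wrist camera has in their place "mount" (4x4, takes a point from camera to tool coordinates, whose origin is the TCP and whose axes are the flange's). Camera axes: x right, y up, looking along -z (the intrinsics and any distortion apply to the point x, -y, -z); pixel columns grow to the right and rows downward; lengths in m; the calibration is good to about 2 mm. A picture is of the moment at which its call begins: read the wrist's pose just before it. There is no depth.
- hand_in(): hands the job in; it is judged then, once.
The state is a dict: "time_s": time; "joint_positions": joint angles; "qvel": joint speeds; "tau": joint torques, N m; "position": TCP position; "tcp_rot": TCP orientation; "force": force on the tool from outside, world axes, zero at the start; "moment": the same for the moment, N m; "opening": opening from 0.0 (shut) to 1.0 (fully open); "grasp_force": force on a finger pad.
Only numpy, scipy, OpenCV 4.12 (cv2) and the standard library are available. Lean on these libraries where they do the work, as an engineer would, in place of code of your own. Each camera call takes 0.05 s, during which the arm holds its last target. There are 200 camera calls.

## Working session

There is one attempt and no reset: what is moved stays moved. The work goes in short steps, Python scripts to look and compute and a shell command to move; the robot and the scene stay as the last step left them, time stands still between calls to the robot, and variables do not carry over. Pictures are saved under pics/ and viewed, at most 10 in all, crops included, and the job is handed in when it is done.

```bash
ls; mkdir -p pics
cat > h.py <<'E'
import numpy as np, cv2, json
from rig import bot, vision, hand_in
def snap(n,f):
    s=bot.read_state(); c=vision.capture(n); cv2.imwrite('pics/'+f,c['color'][:,:,::-1])
    if n=='wrist':
        T=np.eye(4);T[:3,:3]=s['tcp_rot'];T[:3,3]=s['position']; M=T@np.array(c['mount']); V=np.linalg.inv(M)
    else: V=np.array(c['view'])
    np.savez('pics/'+f[:-4]+'.npz',K=c['K'],V=V); return {k:(v if k!='color' else 0) for k,v in c.items()}
def ray(f,uv,z):
    d=np.load('pics/'+f+'.npz');K=d['K'];M=np.linalg.inv(d['V'])
    p=np.linalg.inv(K)@[uv[0],uv[1],1]; p=M[:3,:3]@[p[0],-p[1],-p[2]]; o=M[:3,3]
    return o+p*(z-o[2])/p[2]
def proj(f,P):
    d=np.load('pics/'+f+'.npz'); q=d['V']@np.r_[P,1]; q=d['K']@[q[0],-q[1],-q[2]]; return q[:2]/q[2]
E
python3 - <<'E'
from h import *
for n in('scene','side','wrist'):
    c=snap(n,n+'0.png'); print(n,[ (k,np.round(v,3).tolist() if k!='color' else 0) for k,v in c.items()])
a=[cv2.imread(f'pics/{n}0.png') for n in('scene','side')]
cv2.imwrite('pics/s0x.png',cv2.resize(a[0],(800,600),interpolation=cv2.INTER_CUBIC))
cv2.imwrite('pics/d0x.png',cv2.resize(a[1],(800,600),interpolation=cv2.INTER_CUBIC))
s=bot.read_state();print(s['position'],s['tcp_rot'],s['force'])
E
```

```text
pics
rig.py
steer.py
scene [('color', 0), ('K', [[460.952, 0.0, 251.828], [0.0, 460.952, 185.602], [0.0, 0.0, 1.0]]), ('view', [[-0.733, 0.68, -0.005, 0.396], [-0.509, -0.543, 0.668, 0.247], [0.452, 0.492, 0.744, -1.589], [0.0, 0.0, 0.0, 1.0]])]
side [('color', 0), ('K', [[349.881, 0.0, 257.798], [0.0, 349.881, 192.887], [0.0, 0.0, 1.0]]), ('view', [[0.926, -0.378, -0.021, -0.526], [0.216, 0.483, 0.848, -0.206], [-0.31, -0.79, 0.529, -0.754], [0.0, 0.0, 0.0, 1.0]])]
wrist [('color', 0), ('K', [[314.486, 0.0, 253.164], [0.0, 314.486, 190.453], [0.0, 0.0, 1.0]]), ('mount', [[0.0, 0.958, 0.288, 0.08], [1.0, -0.0, 0.0, 0.0], [0.0, 0.288, -0.958, -0.198], [0.0, 0.0, 0.0, 1.0]])]
[0.1396536  0.60857449 0.18670119] [[-9.74611649e-01  2.23901079e-01 -6.63204673e-04]
 [ 2.23901850e-01  9.74610522e-01 -1.51386216e-03]
 [ 3.07410882e-04 -1.62392045e-03 -9.99998634e-01]] [ 0.69848259 -0.09689063 -0.6223539 ]
```

View pics/s0x.png

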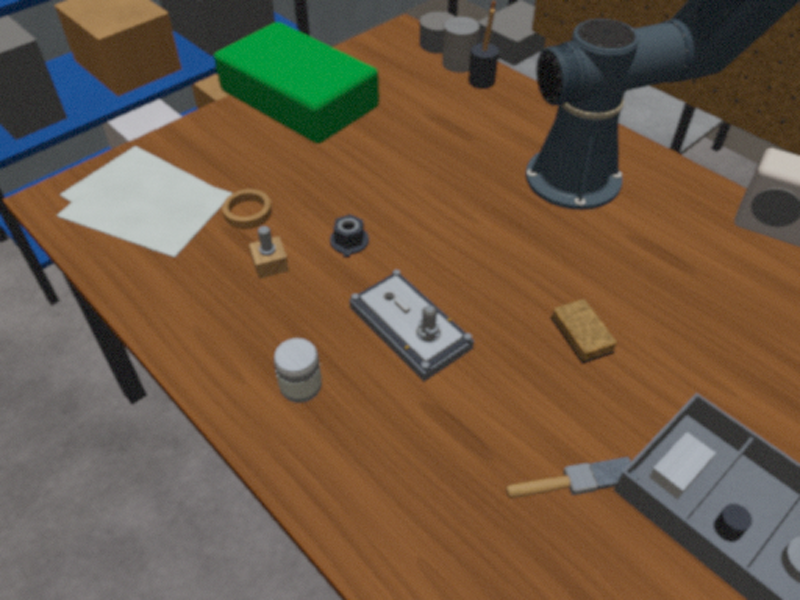

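View pics/d0x.png

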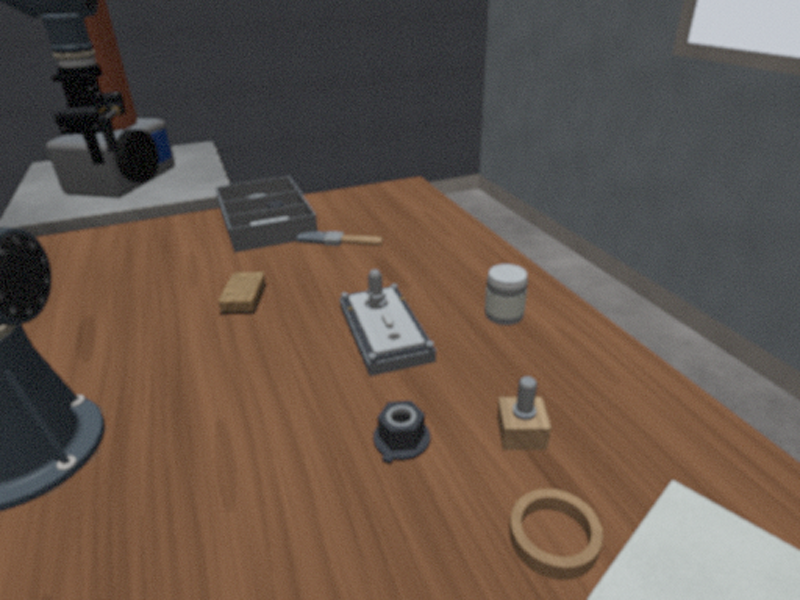

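The scene view shows the fixture at about (411,322), its stud top at (429,310), the nut at (349,235), and the pin in its stand at (266,235). The side view shows them at (387,325), (375,272), (402,425) and (526,395). I'll triangulate these next.

Run:
```python
from h import *
f=1.5625
for nm,a,b,z in [('studtop',(429,310),(375,272),.100),('pinhole',(389,296.5),(393.5,337),.035),('nuttop',(349,223),(402,415),.045),('pintop',(265,231),(527,380),.095),('tin',(296,350),(507,270),.09),('tape',(246,208),(556,533),.02)]:
    print(nm,ray('scene0',np.array(a)/f,z).round(4),ray('side0',np.array(b)/f,z).round(4))
# fixture corner bolts
for uv in [(397,273),(355,297),(428,371),(469,340)]: print('corner',ray('scene0',np.array(uv)/f,.031).round(4))
for uv in [(450,319),(407,347)]: print('mark',ray('scene0',np.array(uv)/f,.031).round(4))
```

```text
studtop [0.5635 0.1125 0.1   ] [0.5607 0.1054 0.1   ]
pinhole [0.5536 0.002  0.035 ] [ 0.5506 -0.0042  0.035 ]
nuttop [ 0.4858 -0.1886  0.045 ] [ 0.4909 -0.1886  0.045 ]
pintop [ 0.6475 -0.2362  0.095 ] [ 0.6461 -0.2425  0.095 ]
tin [0.7735 0.0202 0.09  ] [0.784  0.0322 0.09  ]
tape [ 0.5956 -0.3914  0.02  ] [ 0.5871 -0.404   0.02  ]
corner [ 0.5002 -0.0337  0.031 ]
corner [ 0.5974 -0.0421  0.031 ]
corner [0.6161 0.1663 0.031 ]
corner [0.518  0.1682 0.031 ]
mark [0.5081 0.1128 0.031 ]
mark [0.607  0.1058 0.031 ]
```

```bash
R="-.567 -.547 -.063 0 0 82 1"; python3 steer.py '-.567 -.547 -.063 0 0 82 1;-.567 -.547 -.063 0 0 82 1;-.567 -.547 -.063 0 0 82 1;-.567 -.547 -.063 0 0 82 1;-.567 -.547 -.063 0 0 82 1;-.567 -.547 -.063 0 0 82 1;-.567 -.547 -.063 0 0 82 1;-.567 -.547 -.063 0 0 82 1;-.567 -.547 -.063 0 0 82 1;-.567 -.547 -.063 0 0 82 1;-.567 -.547 -.063 0 0 82 1;-.567 -.547 -.063 0 0 82 1;-.567 -.547 -.063 0 0 82 1;-.567 -.547 -.063 0 0 82 1;-.567 -.547 -.063 0 0 82 1;-.567 -.547 -.063 0 0 82 1;-.567 -.547 -.063 0 0 82 1;-.567 -.547 -.063 0 0 82 1;-.567 -.547 -.063 0 0 82 1;-.567 -.547 -.063 0 0 82 1'
python3 - <<'E'
from h import *
snap('wrist','w1.png'); a=cv2.imread('pics/w1.png'); cv2.imwrite('pics/w1x.png',cv2.resize(a,(800,600),interpolation=cv2.INTER_CUBIC))
s=bot.read_state();print(s['position'],s['tcp_rot'],s['joint_positions'])
for P in [(.5635,.11,.1),(.5536,0,.035),(.4875,-.1886,.045),(.647,-.239,.095)]: print(proj('w1',P)*1.5625)
E
```

```text
time_s: 2.15
position: [0.569, -0.0495, 0.2503]
tcp_rot: [[0.084, 0.996, -0.001], [0.996, -0.084, 0.001], [0.0, -0.001, -1.0]]
force: [-0.4, 0.2, 0.1]
opening: 1.002
grasp_force: 0.0
[ 0.56921296 -0.0495224   0.25043519] [[ 8.43021364e-02  9.96440016e-01 -6.66142737e-04]
 [ 9.96440203e-01 -8.43019344e-02  3.25826744e-04]
 [ 2.68509685e-04 -6.91239294e-04 -9.99999725e-01]] [-1.61789460e+01  2.21969495e+01  8.54756668e+01  7.65383576e-03
  7.23692412e+01 -1.13453758e+01]
[367.21505731  19.14656489]
[373.25393492 189.55347064]
[321.04594365 405.61082866]
[508.07712767 474.62815221]
```

View pics/w1x.png

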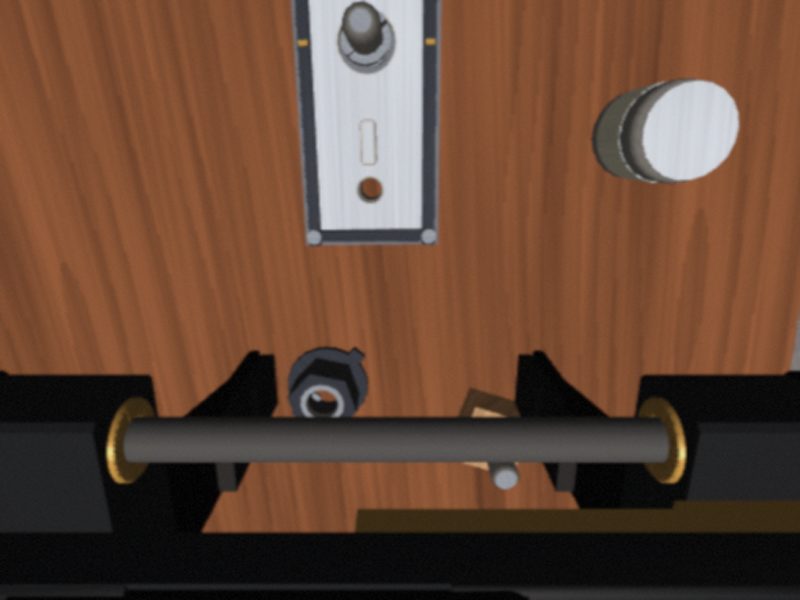

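The wrist view shows the pin hole at (370,189), the marks at (303,43) and (431,42), and the stud nose at (362,20). The nut's bore is at (323,402) with an ear at (357,354), and the pin top is at (506,475).

Run:
```python
from h import *
f=1.5625
r=lambda uv,z: ray('w1',np.array(uv)/f,z)
a,b=r((303,43),.031),r((431,42),.031); print('marks',a,b,(a+b)/2,np.degrees(np.arctan2(*(b-a)[1::-1])))
print('hole',r((370,189),.035),'nose',r((362,20),.1))
n=r((323,402),.045);e=r((358,354),.008);print('nut',n,'ear',e,np.degrees(np.arctan2(*(e-n)[1::-1])), np.linalg.norm(e-n))
print('pin',r((505,474),.095))
print('corners',r((314,237),.031),r((429,236),.031))
a=cv2.imread('pics/w1.png')[215:300,170:250]; cv2.imwrite('pics/nutx.png',cv2.resize(a,None,fx=7,fy=7,interpolation=cv2.INTER_CUBIC))
```

```text
marks [0.51040357 0.1137867  0.031     ] [0.60822052 0.10618228 0.031     ] [0.55931205 0.10998449 0.031     ] -4.445309349698711
hole [0.55097454 0.00066888 0.035     ] nose [0.56016739 0.10980026 0.1       ]
nut [ 0.48975659 -0.18507544  0.045     ] ear [ 0.52226559 -0.15609149  0.008     ] 41.719136598029465 0.05714809301502605
pin [ 0.64443387 -0.23816664  0.095     ]
corners [ 0.49904726 -0.03558603  0.031     ] [ 0.59704838 -0.04295399  0.031     ]
```

View pics/nutx.png

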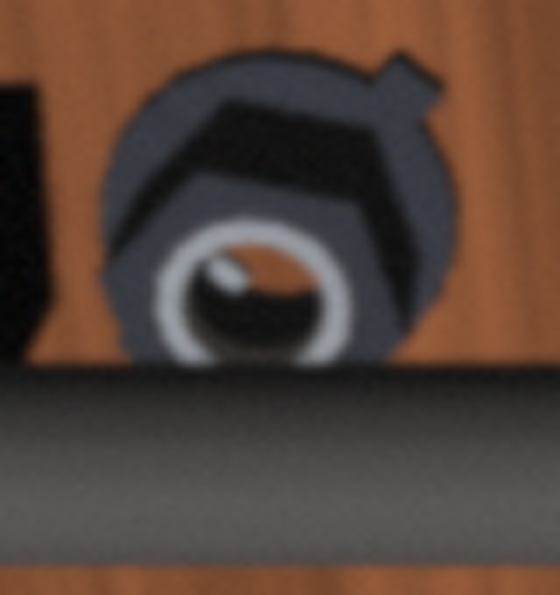

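```bash
python3 steer.py '-.182 .092 .09 0 0 0 1;-.182 .092 .09 0 0 0 1;-.182 .092 .09 0 0 0 1;-.182 .092 .09 0 0 0 1;-.182 .092 .09 0 0 0 1;-.182 .092 .09 0 0 0 1;-.182 .092 .12 0 0 0 1;-.182 .092 .15 0 0 0 1;-.182 .092 .18 0 0 0 1;-.182 .092 .193 0 0 0 1;-.182 .092 .193 0 0 0 1;-.182 .092 .193 0 0 0 1'
python3 - <<'E'
from h import *
f=7
n=ray('w1',np.array((253,300))/7+[170,215],.045);e=ray('w1',np.array((422,76))/7+[170,215],.008)
print(n,np.degrees(np.arctan2(*(e-n)[1::-1])),np.linalg.norm((e-n)[:2]))
v1,v2=[ray('w1',np.array(u)/7+[170,215],.045) for u in((200,172),(360,200))]
print(np.degrees(np.arctan2(*(v2-v1)[1::-1]))+90,np.linalg.norm(v1-v2),(v1+v2)/2)
snap('wrist','w2.png'); a=cv2.imread('pics/w2.png'); cv2.imwrite('pics/w2x.png',cv2.resize(a,(800,600),interpolation=cv2.INTER_CUBIC))
E
```

```text
time_s: 3.4
position: [0.6469, -0.2397, 0.0588]
tcp_rot: [[0.085, 0.996, 0.002], [0.996, -0.085, -0.001], [-0.001, 0.002, -1.0]]
force: [-0.8, -0.2, 1.2]
opening: 1.002
grasp_force: 0.0
[ 0.48881609 -0.1859227   0.045     ] 41.10850906110339 0.04688941395511187
74.27969499009589 0.032534290014311115 [ 0.4975177  -0.16095373  0.045     ]
```

View pics/w2x.png

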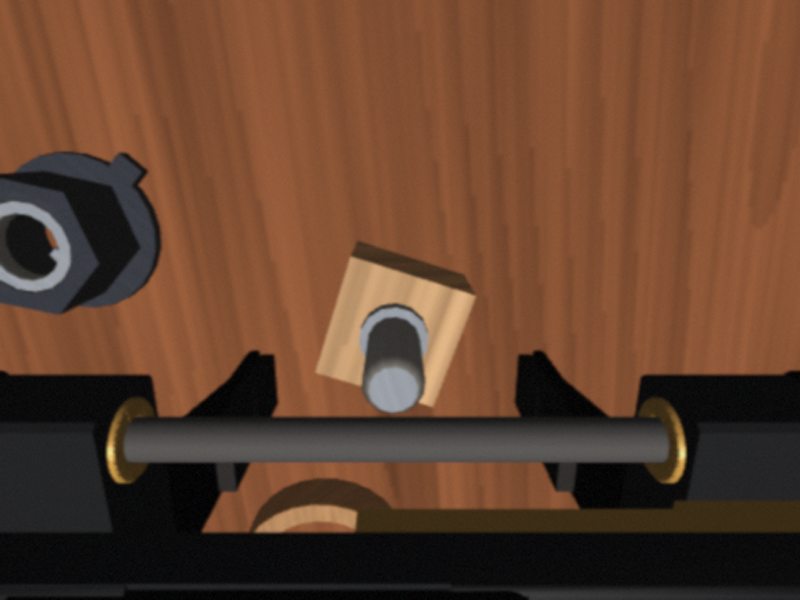

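The pin stands between the open fingers. Its top is at (393,387), and the nut's ear is at (133,167) with the bore at (33,247).

Run:
```python
from h import *
f=1.5625
r=lambda uv,z: ray('w2',np.array(uv)/f,z)
print('pintop',r((393,387),.095))
n=r((33,247),.045);e=r((133,168),.008);print(n,np.degrees(np.arctan2(*(e-n)[1::-1])),np.linalg.norm((e-n)[:2]))
v1,v2=r((98,264),.045),r((62,312),.045);print(np.degrees(np.arctan2(*(v2-v1)[1::-1]))+90,np.linalg.norm(v1-v2),(v1+v2)/2)
v3=r((64,190),.045);print(np.degrees(np.arctan2(*(v1-v3)[1::-1]))+90,np.linalg.norm(v1-v3))
print(proj('w2',(.6469,-.2397,.095))*f)
```

```text
pintop [ 0.64509899 -0.24242244  0.095     ]
[ 0.49216859 -0.18742496  0.045     ] 42.30912010315291 0.04357544777750915
-47.104328052564625 0.030094057281428686 [ 0.50738961 -0.20751356  0.045     ]
10.408609186500627 0.03309514849082012
[397.31306521 379.83390918]
```

```bash
python3 steer.py '-.003 -.0015 0 0 0 0 1;-.003 -.0015 0 0 0 0 1;-.003 -.0015 0 0 0 0 0;-.003 -.0015 0 0 0 0 0;-.003 -.0015 0 0 0 0 0;-.003 -.0015 0 0 0 0 0;-.003 -.0015 0 0 0 0 0;-.003 -.0015 0 0 0 0 0;-.003 -.0015 0 0 0 0 0;-.003 -.0015 0 0 0 0 0;-.003 -.0015 0 0 0 0 0;-.003 -.0015 0 0 0 0 0'
```

```text
time_s: 4.65
position: [0.6447, -0.2432, 0.0575]
tcp_rot: [[0.086, 0.996, 0.001], [0.996, -0.086, -0.0], [-0.0, 0.001, -1.0]]
force: [1.1, -0.4, -0.3]
opening: 0.207
grasp_force: 23.9
```

```bash
python3 steer.py '0 0 -.03 0 0 0 0;0 0 -.06 0 0 0 0;0 0 -.08 0 0 0 0;.235 -.114 -.08 0 0 0 0;.235 -.114 -.08 0 0 0 0;.235 -.114 -.08 0 0 0 0;.235 -.114 -.08 0 0 0 0;.235 -.114 -.08 0 0 0 0;.235 -.114 -.08 0 0 0 0;.235 -.114 -.08 0 0 0 0;.235 -.114 -.06 0 0 0 0;.235 -.114 -.04 0 0 0 0;.235 -.114 -.04 0 0 0 0;.235 -.114 -.04 0 0 0 0'
python3 - <<'E'
from h import *
snap('wrist','w3.png'); a=cv2.imread('pics/w3.png'); cv2.imwrite('pics/w3x.png',cv2.resize(a[80:320,90:410],(800,600),interpolation=cv2.INTER_CUBIC))
s=bot.read_state();print(s['position'],s['tcp_rot'],s['force'],s['moment'],s['opening'],s['grasp_force'])
E
```

```text
time_s: 6.05
position: [0.5518, -0.0005, 0.0974]
tcp_rot: [[0.088, 0.996, 0.0], [0.996, -0.088, -0.0], [-0.0, 0.0, -1.0]]
force: [-0.7, 0.1, -0.2]
opening: 0.005
grasp_force: 0.0
[ 5.52146045e-01 -3.95757507e-04  9.79203362e-02] [[ 8.74292409e-02  9.96169728e-01  1.41484324e-03]
 [ 9.96170668e-01 -8.74286350e-02 -4.84679733e-04]
 [-3.59125464e-04  1.45180052e-03 -9.99998882e-01]] [0.03663083 0.10676509 0.12851461] [-0.11016018  0.06891369 -0.02775732] 0.001742865501808611 0.0
```

View pics/w3x.png

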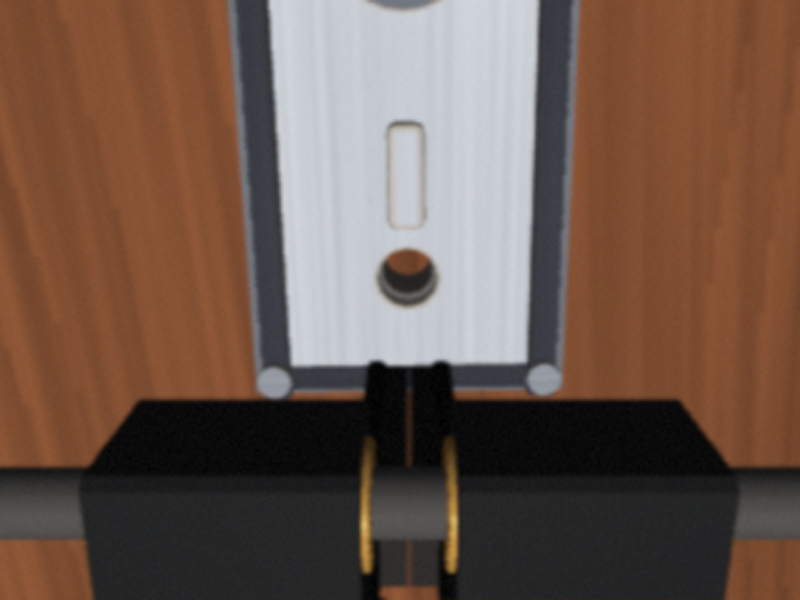

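The fingers are shut and empty, so the pin was lost. The hole is at (407,275) in the crop. I'll check the pin with both fixed cameras in one composite.

Run:
```python
from h import *
snap('scene','s4.png');snap('side','d4.png')
print('hole w3',ray('w3',np.array((407,277))/2.5+[90,80],.035))
A=cv2.imread('pics/s4.png')[110:210,120:253];B=cv2.imread('pics/d4.png')[200:300,230:363]
A=cv2.resize(A,(400,300),interpolation=cv2.INTER_CUBIC);B=cv2.resize(B,(400,300),interpolation=cv2.INTER_CUBIC)
s=cv2.imread('pics/s4.png');d=cv2.imread('pics/d4.png')
C=np.vstack([np.hstack([A,B]),np.hstack([cv2.resize(s,(400,300)),cv2.resize(d,(400,300))])]);cv2.imwrite('pics/c4.png',C)
```

```text
hole w3 [5.50867367e-01 4.88556743e-04 3.50000000e-02]
```

View pics/c4.png

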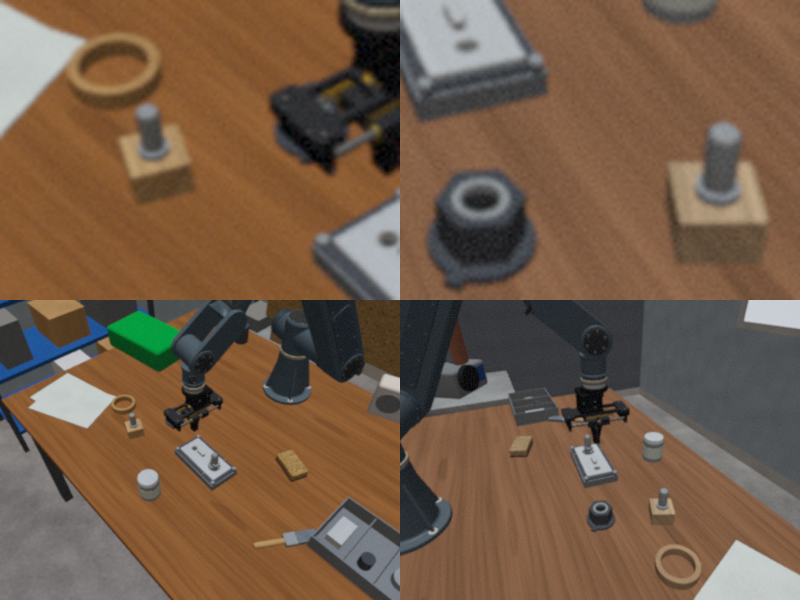

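The pin still stands in its stand and nothing else has moved. Next I'll check where the fingertips really are against the reported TCP, with projected TCP marks on both cameras.

Run:
```python
from h import *
s=bot.read_state();p=s['position'];R=np.array(s['tcp_rot']);out=[]
for f in('s4','d4'):
    a=cv2.imread(f'pics/{f}.png');u=proj(f,p);x0,y0=int(u[0])-33,int(u[1])-40
    c=cv2.resize(a[y0:y0+75,x0:x0+66],(396,450),interpolation=cv2.INTER_CUBIC)
    for q,col in((p,(0,255,0)),(p-R[:,2]*.03,(0,0,255)),(p+R[:,0]*.0095,(255,255,0)),(p-R[:,0]*.0095,(255,0,255))):
        w=(proj(f,q)-[x0,y0]+.5)*6;cv2.drawMarker(c,tuple(int(v) for v in w),col,cv2.MARKER_CROSS,9,1)
    out.append(c)
cv2.imwrite('pics/c5.png',np.hstack(out)); print(p)
```

```text
[5.52149694e-01 8.34738484e-06 9.83714841e-02]
```

View pics/c5.png

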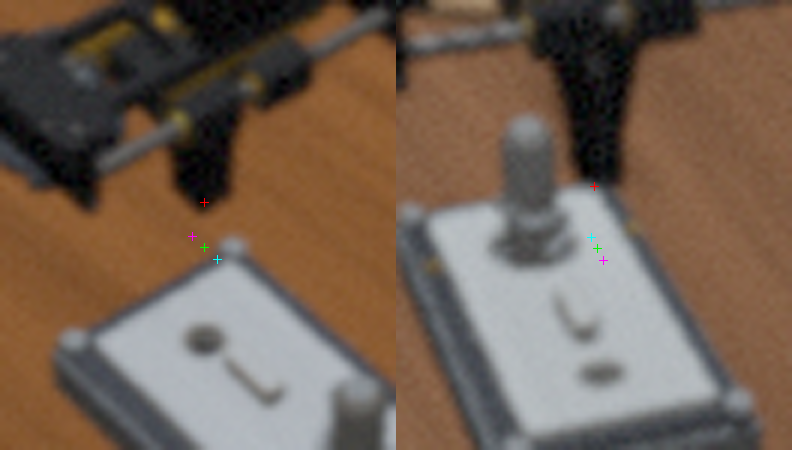

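Both views show the fingertips at the red mark, about 30 mm above the reported TCP. The first grasp therefore only pinched the pin's top chamfer. I'll calibrate the tip height by gently touching bare bench on the way back to the pin.

```bash
python3 steer.py '-.095 .057 0 0 0 0 0;-.095 .057 0 0 0 0 0;-.095 .057 .02 0 0 0 0;-.095 .057 .05 0 0 0 0;-.095 .057 .08 0 0 0 0;-.095 .057 .105 0 0 0 0;-.095 .057 .115 0 0 0 0;-.095 .057 .115 0 0 0 0;-.095 .057 .115 0 0 0 0'; python3 steer.py '0 0 .001 0 0 0 0;0 0 .002 0 0 0 0;0 0 .003 0 0 0 0;0 0 .004 0 0 0 0;0 0 .005 0 0 0 0'
```

```text
time_s: 7.1
position: [0.6006, -0.099, -0.0164]
tcp_rot: [[0.086, 0.996, 0.002], [0.996, -0.086, -0.001], [-0.001, 0.002, -1.0]]
force: [0.5, -0.4, 0.3]
opening: 0.003
grasp_force: 0.0
time_s: 7.6
position: [0.5996, -0.0987, -0.0224]
tcp_rot: [[0.086, 0.996, 0.0], [0.996, -0.086, -0.0], [-0.0, 0.0, -1.0]]
force: [-0.5, -0.7, -0.8]
opening: 0.007
grasp_force: 0.0
```

```bash
for i in 1; do python3 steer.py '0 0 .001 0 0 0 0;0 0 .002 0 0 0 0;0 0 .003 0 0 0 0'|sed -n '2p;4p'; done; python3 steer.py '0 0 .001 0 0 0 0;0 0 .002 0 0 0 0'|sed -n '2p;4p'
```

```text
position: [0.5995, -0.0986, -0.0257]
force: [-0.3, 0.3, 0.2]
position: [0.5995, -0.0986, -0.0277]
force: [-0.5, -0.4, 0.3]
```

```bash
python3 steer.py '0 0 .001 0 0 0 0;0 0 .002 0 0 0 0'|sed -n '2p;4p'
```

```text
position: [0.5996, -0.0986, -0.0296]
force: [0.5, 0.4, 0.6]
```

```bash
python3 steer.py '0 0 .001 0 0 0 0;0 0 .002 0 0 0 0'|sed -n '2p;4p'
```

```text
position: [0.5996, -0.0987, -0.0316]
force: [0.6, 0.8, 0.9]
```

```bash
python3 steer.py '0 0 .001 0 0 0 0;0 0 .001 0 0 0 0'|sed -n '2p;4p'
```

```text
position: [0.5994, -0.0986, -0.0327]
force: [0.7, 1.2, 0.1]
```

```bash
python3 steer.py '0 0 .001 0 0 0 0;0 0 .001 0 0 0 0'|sed -n '2p;4p'
```

```text
position: [0.5995, -0.0986, -0.0337]
force: [0.0, 0.1, 0.2]
```

```bash
python3 steer.py '0 0 .001 0 0 0 0;0 0 .0015 0 0 0 0'|sed -n '2p;4p'
```

```text
position: [0.5996, -0.0987, -0.0346]
force: [-1.3, 0.3, 5.9]
```

```bash
python3 steer.py '0 0 .001 0 0 0 0;0 0 .001 0 0 0 0'|sed -n '2p;4p'
```

```text
position: [0.5997, -0.0987, -0.0347]
force: [-2.9, -0.0, 8.8]
```

```bash
python3 steer.py '0 0 .001 0 0 0 0;0 0 .001 0 0 0 0'|sed -n '2p;4p'
python3 - <<'E'
from h import *
snap('side','d6.png');s=bot.read_state();p=s['position'];R=np.array(s['tcp_rot']);print(proj('d6',p),[proj('d6',p-R[:,2]*h) for h in(.03,.04)])
a=cv2.imread('pics/d6.png');g=a.max(2);u=proj('d6',p)
x=int(round(u[0]));y=int(u[1]);print(x,y);print(g[y-30:y+8,x-8:x+9:2])
E
```

```text
position: [0.5997, -0.0987, -0.0347]
force: [-3.6, 0.9, 14.7]
[284.52935935 253.69505008] [array([284.75940809, 244.51235833]), array([284.83798   , 241.37605941])]
285 253
[[117  61  46  42  34  27  41  67  84]
 [129  60  31  34  15  28  28  47  65]
 [123  60  15  38  24  28  24  25  42]
 [100  46  16  24  28  27  25  15  44]
 [ 83  38  32  29  30  28  21   0  57]
 [ 66  31  29  26  28  31  13  12  88]
 [ 55  28  21  20  23  32  11  23 106]
 [ 63  48  11  15  28  34   2  28 110]
 [ 88  80  19  20  30  34  19  47 118]
 [121 111  32  10  31  13  12  54 128]
 [136 128  44  12   7  28  16  64 127]
 [141 132  51   8  19  22  18  71 128]
 [139 130  59   9  16  22  16  89 132]
 [141 128  65   9   6  25  23 100 128]
 [139 130  54   9  25  17  22 110 130]
 [140 134  57  12  21  18  35 116 131]
 [137 133  52   0  16  32  33 116 133]
 [138 133  60   0  17  25  32 119 134]
 [136 132  77   4  18  19  41 118 138]
 [137 137 101  32   9  12  43 114 135]
 [137 138 121  44  17  28  41 121 135]
 [132 142 135  69  33  56  73 121 132]
 [130 135 138  94  72 101 110 128 133]
 [129 135 142 119 116 130 130 134 136]
 [133 135 139 131 131 137 139 137 139]
 [129 132 133 135 137 140 136 140 139]
 [130 133 134 138 142 143 137 141 137]
 [131 135 134 140 140 143 138 141 135]
 [128 130 131 138 141 139 139 143 139]
 [126 132 130 133 141 140 141 140 136]
 [128 131 134 131 139 144 141 138 143]
 [127 123 134 132 132 142 141 140 139]
 [131 128 131 131 131 140 140 139 138]
 [125 131 136 127 129 137 139 145 140]
 [133 131 128 134 128 135 141 145 140]
 [127 129 130 130 126 133 138 141 139]
 [126 130 131 130 130 131 135 138 145]
 [123 128 129 126 128 132 134 143 146]]
```

Contact is at a reported z of -0.0345, so the true tip height is the reported z plus 34.5 mm. I'll redo the pin grasp with that correction.

```bash
python3 steer.py '0 0 -.05 0 0 0 1;0 0 -.1 0 0 0 1;-.04 .02 -.135 0 0 0 1;-.139 .057 -.135 0 0 0 1;-.139 .057 -.135 0 0 0 1;-.139 .057 -.135 0 0 0 1;-.139 .057 -.135 0 0 0 1;-.139 .057 -.11 0 0 0 1;-.139 .057 -.08 0 0 0 1;-.139 .057 -.06 0 0 0 1;-.139 .057 -.06 0 0 0 1;-.139 .057 -.06 0 0 0 1;-.139 .057 -.06 0 0 0 0;-.139 .057 -.06 0 0 0 0;-.139 .057 -.06 0 0 0 0;-.139 .057 -.06 0 0 0 0;-.139 .057 -.06 0 0 0 0;-.139 .057 -.06 0 0 0 0;-.139 .057 -.06 0 0 0 0;-.139 .057 -.06 0 0 0 0'; python3 steer.py '0 0 0 0 0 0 0;0 0 0 0 0 0 0;0 0 0 0 0 0 0'
```

```text
time_s: 11.55
position: [0.6443, -0.2421, 0.0229]
tcp_rot: [[0.086, 0.996, -0.0], [0.996, -0.086, 0.0], [0.0, -0.0, -1.0]]
force: [0.0, 0.3, -1.3]
opening: 0.357
grasp_force: 0.0
time_s: 11.85
position: [0.6447, -0.2422, 0.023]
tcp_rot: [[0.086, 0.996, 0.001], [0.996, -0.086, -0.0], [-0.0, 0.001, -1.0]]
force: [1.1, -0.8, -1.2]
opening: 0.268
grasp_force: 30.0
```

```bash
python3 steer.py '0 0 -.03 0 0 0 0;0 0 -.06 0 0 0 0;0 0 -.08 0 0 0 0;.234 -.114 -.08 0 0 0 0;.234 -.114 -.08 0 0 0 0;.234 -.114 -.08 0 0 0 0;.234 -.114 -.08 0 0 0 0;.234 -.114 -.08 0 0 0 0;.234 -.114 -.08 0 0 0 0;.234 -.114 -.08 0 0 0 0;.234 -.114 -.06 0 0 0 0;.234 -.114 -.045 0 0 0 0;.234 -.114 -.045 0 0 0 0;.234 -.114 -.045 0 0 0 0'
python3 - <<'E'
from h import *
snap('wrist','w7.png'); a=cv2.imread('pics/w7.png'); cv2.imwrite('pics/w7x.png',cv2.resize(a[150:270,170:330],(800,600),interpolation=cv2.INTER_CUBIC))
s=bot.read_state();print(s['position'],s['opening'],s['grasp_force']); print((proj('w7',(.551,.0005,.035))-[170,150]+.5)*5)
E
```

```text
time_s: 13.25
position: [0.5517, -0.0004, 0.0678]
tcp_rot: [[0.088, 0.996, 0.0], [0.996, -0.088, -0.0], [-0.0, 0.0, -1.0]]
force: [0.1, -0.3, -2.3]
opening: 0.266
grasp_force: 29.9
[ 5.51980457e-01 -3.26016819e-04  6.82629947e-02] 0.2658506192990097 29.931484004823687
[417.8320001  262.40154115]
```

View pics/w7x.png

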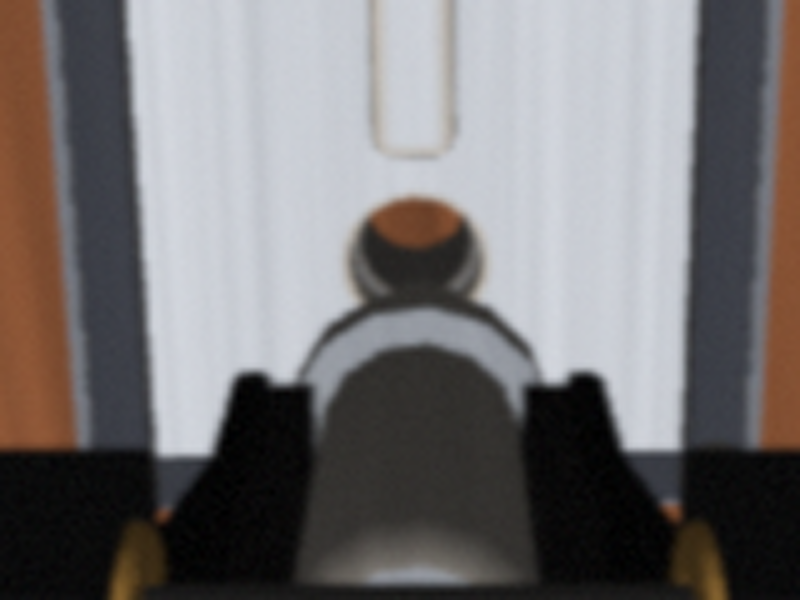

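The pin is held square. The hole centre is at about (416,262) in the crop. The collar's sides are at x = 300 and 540, and its front edge is at y = 290 (underside) and 308 (top face).

Run:
```python
from h import *
s=bot.read_state();p=np.array(s['position']);R=np.array(s['tcp_rot'])
pr=lambda P:((proj('w7',P)-[170,150]+.5)*5).round(1)
z0=p[2]-.016
for o in(-.002,0,.002):
    for z in(.033,.040):
        q=p+R[:,0]*(.016+o); q[2]=z0+z; print(o,z,pr(q))
q=p.copy();q[2]=z0+.04;print(pr(q-.016*R[:,1]),pr(q+.016*R[:,1]),p)
d=np.array((.551,.0005,0))-p;print(R.T@[d[0],d[1],0])
```

```text
-0.002 0.033 [425.9 293.4]
-0.002 0.04 [426.1 313.9]
0 0.033 [425.9 277.9]
0 0.04 [426.1 297.9]
0.002 0.033 [426.  262.3]
0.002 0.04 [426.2 281.8]
[292.7 423. ] [559.2 423.3] [ 5.51980457e-01 -3.26016819e-04  6.82629947e-02]
[ 7.37203322e-04 -1.04887029e-03 -1.51380040e-06]
```

```bash
python3 steer.py '.002 -.0005 0 0 0 0 0;.002 -.0005 .01 0 0 0 0;.002 -.0005 .02 0 0 0 0;.002 -.0005 .024 0 0 0 0;.002 -.0005 .028 0 0 0 0;.002 -.0005 .032 0 0 0 0;.002 -.0005 .032 0 0 0 0'
```

```text
time_s: 14.0
position: [0.5502, 0.003, 0.0353]
tcp_rot: [[0.086, 0.996, -0.001], [0.996, -0.086, 0.0], [0.0, -0.001, -1.0]]
force: [-0.1, -0.2, -2.5]
opening: 0.265
grasp_force: 29.9
```

```bash
python3 steer.py '0 0 .004 0 0 0 0;0 0 .008 0 0 0 0;0 0 .012 0 0 0 0;0 0 .015 0 0 0 0;0 0 .016 0 0 0 0;0 0 .017 0 0 0 0'; python3 steer.py '0 0 .001 0 0 0 0;0 0 .001 0 0 0 0'
```

```text
time_s: 14.6
position: [0.5506, 0.0029, 0.0188]
tcp_rot: [[0.086, 0.996, -0.0], [0.996, -0.086, 0.0], [0.0, -0.0, -1.0]]
force: [-0.0, -0.4, -2.0]
opening: 0.265
grasp_force: 29.9
time_s: 14.8
position: [0.5507, 0.0029, 0.0181]
tcp_rot: [[0.086, 0.996, 0.0], [0.996, -0.086, -0.0], [-0.0, 0.0, -1.0]]
force: [-0.9, -0.8, -2.2]
opening: 0.263
grasp_force: 29.9
```

```bash
python3 steer.py '0 0 .001 0 0 0 0;0 0 .0015 0 0 0 0;0 0 .0015 0 0 0 0'|sed -n '2p;4p'; python3 steer.py '0 0 .001 0 0 0 0;0 0 .001 0 0 0 0'|sed -n '2p;4p'
```

```text
position: [0.5508, 0.0028, 0.0179]
force: [-2.0, 0.5, 8.7]
position: [0.5509, 0.0027, 0.0178]
force: [-3.5, -0.3, 14.4]
```

The pin is home, with contact exactly at the expected height. Next I'll release it and go to the nut, aligning the fingers with its flat at -47.5°.

```bash
python3 steer.py '0 0 -.002 0 0 0 1;0 0 -.002 0 0 0 1;0 0 -.002 0 0 0 1;0 0 -.002 0 0 0 1;0 0 -.03 0 0 0 1;0 0 -.06 0 0 0 1;-.05 -.01 -.07 0 0 10 1;-.195 -.045 -.07 0 0 42.6 1;-.195 -.045 -.07 0 0 42.6 1;-.195 -.045 -.07 0 0 42.6 1;-.195 -.045 -.07 0 0 42.6 1;-.195 -.045 -.07 0 0 42.6 1;-.195 -.045 -.07 0 0 42.6 1;-.195 -.045 -.07 0 0 42.6 1;-.195 -.045 -.07 0 0 42.6 1'
python3 - <<'E'
from h import *
snap('wrist','w8.png'); a=cv2.imread('pics/w8.png'); cv2.imwrite('pics/w8x.png',cv2.resize(a[120:336,110:398],(800,600),interpolation=cv2.INTER_CUBIC))
s=bot.read_state();p=np.array(s['position']);R=np.array(s['tcp_rot']);print(p,R.round(3))
pr=lambda P:((proj('w8',P)-[110,120]+.5)*2.7778).round(1)
print(pr((.49,-.187,.045)),pr((.49,-.187,.008)))
for t in(42.5,222.5):
  c=np.radians(t);print('ear',pr((.49+.048*np.cos(c),-.187+.048*np.sin(c),.008)))
E
```

```text
time_s: 16.8
position: [0.4892, -0.1862, 0.0854]
tcp_rot: [[0.735, 0.678, -0.0], [0.678, -0.735, 0.0], [-0.0, -0.0, -1.0]]
force: [0.3, 0.1, 0.0]
opening: 1.0
grasp_force: 0.0
[ 0.48919284 -0.1862964   0.08537254] [[ 0.736  0.677 -0.   ]
 [ 0.677 -0.736  0.   ]
 [-0.    -0.    -1.   ]]
[405.3 221.5] [404.7 185.7]
ear [405.4  37.7]
ear [404.  319.9]
```

View pics/w8x.png

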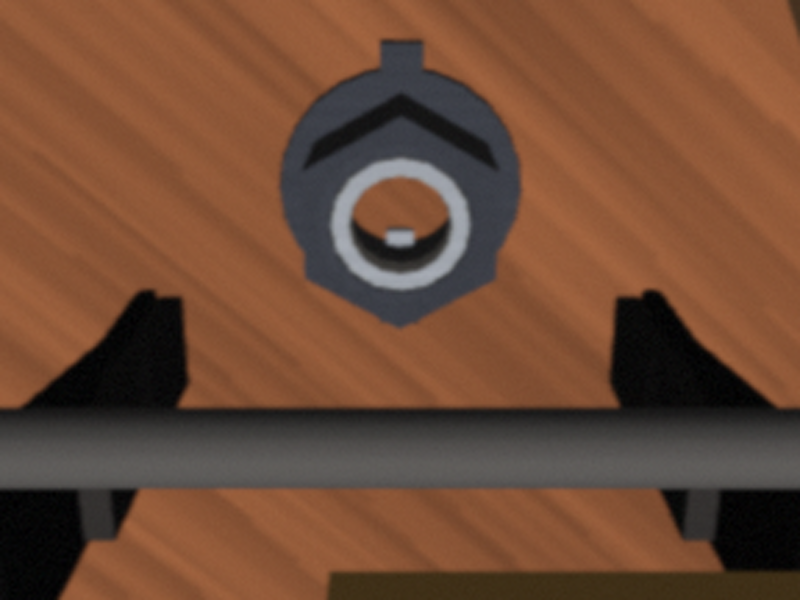

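The nut is square to the fingers: its bore is at (400,223) and its ear straight ahead at (402,40). I'll descend and grip.

```bash
python3 steer.py '0 0 .04 0 0 0 1;0 0 .075 0 0 0 1;0 0 .095 0 0 0 1;0 0 .105 0 0 0 1;0 0 .106 0 0 0 1;0 0 .106 0 0 0 1;0 0 .106 0 0 0 0;0 0 .106 0 0 0 0;0 0 .106 0 0 0 0;0 0 .106 0 0 0 0;0 0 .106 0 0 0 0;0 0 .106 0 0 0 0;0 0 .106 0 0 0 0;0 0 .106 0 0 0 0'
```

```text
time_s: 18.25
position: [0.489, -0.1875, -0.0202]
tcp_rot: [[0.738, 0.675, 0.0], [0.675, -0.738, -0.0], [-0.0, 0.0, -1.0]]
force: [-0.9, -0.4, 5.9]
opening: 0.639
grasp_force: 30.0
```

Run:
```python
from h import *
for f in('w1','w3','w7'):
    a=cv2.imread(f'pics/{f}.png'); h=cv2.cvtColor(cv2.GaussianBlur(a,(3,3),0),cv2.COLOR_BGR2HSV)
    m=((abs(h[...,0].astype(int)-21)<7)&(h[...,1]>120)&(h[...,2]>110)).astype(np.uint8); m[200:]=0
    n,l,st,c=cv2.connectedComponentsWithStats(m)
    for i in range(1,n):
        if 4<st[i,4]<200: print(f,c[i].round(1),st[i,2:],ray(f,c[i],.031).round(4)[:2])
k=lambda u:np.array(u)/2.7778+[110,120]-.5
print('nut',ray('w8',k((400,223)),.045),ray('w8',k((401,187)),.008), ray('w8',k((402,40)),.008))
```

```text
w1 [275.   26.3] [ 5  4 18] [0.6073 0.1069]
w1 [193.4  27.3] [ 6  4 21] [0.5099 0.1141]
w3 [314.   52.4] [ 9  6 52] [0.6077 0.1067]
w3 [187.5  54.2] [10  6 48] [0.51   0.1139]
w7 [322.1  46.8] [11  7 68] [0.6077 0.1067]
w7 [178.9  48.8] [11  7 70] [0.5099 0.114 ]
nut [ 0.48862894 -0.18619651  0.045     ] [ 0.48885367 -0.18642891  0.008     ] [ 0.52414504 -0.15427099  0.008     ]
```

```bash
python3 steer.py '0 0 -.03 0 0 0 0;0 0 -.06 0 0 0 0;0 0 -.09 0 0 0 0;0 0 -.12 0 0 -5 0;.2526 -.1719 -.13 0 0 -73.2 0;.2526 -.1719 -.13 0 0 -73.2 0;.2526 -.1719 -.13 0 0 -73.2 0;.2526 -.1719 -.13 0 0 -73.2 0;.2526 -.1719 -.13 0 0 -73.2 0;.2526 -.1719 -.13 0 0 -73.2 0;.2526 -.1719 -.13 0 0 -73.2 0;.2526 -.1719 -.13 0 0 -73.2 0;.2526 -.1719 -.13 0 0 -73.2 0;.2526 -.1719 -.13 0 0 -73.2 0;.2526 -.1719 -.13 0 0 -73.2 0;.2526 -.1719 -.13 0 0 -73.2 0;.2526 -.1719 -.13 0 0 -73.2 0'
python3 - <<'E'
from h import *
for i in range(3):
    s=bot.read_state();p=np.array(s['position']);R=np.array(s['tcp_rot']);d=np.array([.5593,.1098,0])-p;d[2]=0
    print(p,np.degrees(np.arctan2(R[1,1],R[0,1])),(R.T@d).round(4),s['force'],s['opening'],s['grasp_force']); snap('scene','q%d.png'%i)
E
```

```text
time_s: 19.95
position: [0.5593, 0.1094, 0.1094]
tcp_rot: [[-0.432, 0.902, -0.0], [0.902, 0.432, 0.0], [0.0, -0.0, -1.0]]
force: [0.4, -0.5, -3.5]
opening: 0.639
grasp_force: 30.0
[0.55927836 0.10940605 0.10941618] 25.56775279442077 [0.0003 0.0002 0.    ] [ 0.41692341 -0.53685997 -3.50945037] 0.6386831166295126 29.99682971276343
[0.55930001 0.10949558 0.10947326] 25.590552661790337 [0.0003 0.0001 0.    ] [ 1.0012675  -0.29105866 -4.39398291] 0.6396554067615813 29.9967278027907
[0.5593276  0.10954736 0.10950184] 25.601711557564855 [0.0002 0.0001 0.    ] [-9.89536975e-04 -3.19129821e-01 -2.71451993e+00] 0.6399284165805629 29.996889154426754
```

```bash
python3 steer.py '0 0 .02 0 0 0 0;0 0 .035 0 0 0 0;0 0 .045 0 0 0 0;0 0 .05 0 0 0 0;0 0 .055 0 0 0 0;0 0 .06 0 0 0 0;0 0 .065 0 0 0 0;0 0 .07 0 0 0 0;0 0 .07 0 0 0 0'; python3 steer.py '0 0 .001 0 0 0 0;0 0 .002 0 0 0 0;0 0 .003 0 0 0 0;0 0 .003 0 0 0 0'
```

```text
time_s: 21.0
position: [0.5588, 0.1099, 0.0388]
tcp_rot: [[-0.433, 0.901, -0.001], [0.901, 0.433, -0.0], [0.001, -0.001, -1.0]]
force: [0.2, 0.3, -4.1]
opening: 0.643
grasp_force: 30.0
time_s: 21.4
position: [0.5593, 0.1099, 0.0364]
tcp_rot: [[-0.433, 0.901, -0.0], [0.901, 0.433, 0.0], [0.0, -0.0, -1.0]]
force: [-0.6, 0.3, -3.5]
opening: 0.64
grasp_force: 30.0
```

```bash
python3 steer.py '0 0 .001 0 0 0 0;0 0 .0015 0 0 0 0;0 0 .0015 0 0 0 0'|sed -n '2p;4p'; python3 steer.py '0 0 .0005 0 0 0 0;0 0 .001 0 0 0 0;0 0 .001 0 0 0 0'|sed -n '2p;4p'; python3 steer.py '0 0 .0005 0 0 0 0;0 0 .001 0 0 0 0'|sed -n '2p;4p'
```

```text
position: [0.5592, 0.1099, 0.0349]
force: [-0.6, -0.0, -3.7]
position: [0.5593, 0.1099, 0.0342]
force: [-0.6, 0.0, -1.7]
position: [0.5594, 0.1099, 0.034]
force: [-2.7, -1.1, 8.6]
```

The nut rests on the rim at the predicted height. Now I'll back it off anticlockwise by 58°, keeping the light press.

```bash
python3 steer.py '0 0 0 0 0 -8 0;0 0 0 0 0 -16 0;0 0 0 0 0 -24 0;0 0 0 0 0 -32 0;0 0 0 0 0 -40 0;0 0 0 0 0 -48 0;0 0 0 0 0 -54 0;0 0 0 0 0 -58 0;0 0 0 0 0 -58 0;0 0 0 0 0 -58 0'
```

```text
time_s: 23.2
position: [0.5592, 0.1099, 0.0327]
tcp_rot: [[-0.994, 0.112, -0.0], [0.112, 0.994, 0.0], [0.0, 0.0, -1.0]]
force: [0.1, -0.7, -4.3]
opening: 0.644
grasp_force: 30.0
```

```bash
python3 steer.py '0 0 .002 0 0 0 0;0 0 .004 0 0 0 0;0 0 .006 0 0 0 0;0 0 .006 0 0 0 0'|sed -n '2p;4p'; python3 steer.py '0 0 .001 0 0 0 0;0 0 .002 0 0 0 0;0 0 .002 0 0 0 0'|sed -n '2p;4p'
```

```text
position: [0.5589, 0.1098, 0.0265]
force: [0.2, -0.3, -4.0]
position: [0.5592, 0.1099, 0.0248]
force: [-0.5, 0.6, -4.9]
```

```bash
for i in 1; do python3 steer.py '0 0 .0005 0 0 0 0;0 0 .001 0 0 0 0;0 0 .001 0 0 0 0'|sed -n '2p;4p'; done;  python3 steer.py '0 0 .0005 0 0 0 0;0 0 .001 0 0 0 0;0 0 .001 0 0 0 0'|sed -n '2p;4p'
```

```text
position: [0.5592, 0.1099, 0.0239]
force: [0.1, 0.3, -3.6]
position: [0.5592, 0.1099, 0.0229]
force: [1.0, 0.8, -5.2]
```

```bash
python3 steer.py '0 0 .0005 0 0 0 0;0 0 .001 0 0 0 0;0 0 .001 0 0 0 0'|sed -n '2p;4p'
```

```text
position: [0.5593, 0.1099, 0.0223]
force: [-1.2, 0.2, 0.4]
```

```bash
python3 steer.py '0 0 .0006 0 0 8 0;0 0 .0012 0 0 16 0;0 0 .0019 0 0 24 0;0 0 .0025 0 0 32 0;0 0 .0031 0 0 40 0;0 0 .0031 0 0 40 0'
python3 - <<'E'
from rig import bot, vision, hand_in
print(bot.read_state()['moment'])
E
```

```text
time_s: 25.4
position: [0.5599, 0.1098, 0.0191]
tcp_rot: [[-0.69, 0.723, 0.001], [0.723, 0.69, -0.0], [-0.001, 0.001, -1.0]]
force: [0.5, -0.3, -0.5]
opening: 0.64
grasp_force: 30.0
[-0.08972257 -0.05038819 -0.04181471]
```

```bash
python3 steer.py '0 0 .0006 0 0 8 0;0 0 .0012 0 0 16 0;0 0 .0019 0 0 24 0;0 0 .0025 0 0 32 0;0 0 .0031 0 0 40 0;0 0 .0031 0 0 40 0'
python3 - <<'E'
from rig import bot, vision, hand_in
print(bot.read_state()['moment'])
E
```

```text
time_s: 26.0
position: [0.5603, 0.1099, 0.0161]
tcp_rot: [[-0.067, 0.998, 0.002], [0.998, 0.067, -0.0], [-0.0, 0.002, -1.0]]
force: [1.0, -0.1, -0.6]
opening: 0.636
grasp_force: 30.0
[-0.13184904 -0.1244879   0.03565784]
```

```bash
python3 steer.py '0 0 .0005 0 0 6 0;0 0 .001 0 0 12 0;0 0 .001 0 0 12 0'|sed -n '2,4p'; python3 steer.py '0 0 .0004 0 0 5 0;0 0 .0004 0 0 5 0'|sed -n '2,4p';python3 - <<'E'
from rig import bot, vision, hand_in
print(bot.read_state()['moment'])
E
```

```text
position: [0.5593, 0.1099, 0.0148]
tcp_rot: [[0.141, 0.99, 0.0], [0.99, -0.141, 0.0], [0.0, 0.0, -1.0]]
force: [0.6, -0.0, -1.2]
position: [0.5595, 0.1098, 0.0148]
tcp_rot: [[0.226, 0.974, 0.0], [0.974, -0.226, -0.0], [0.0, 0.0, -1.0]]
force: [-1.2, 0.8, 2.4]
[-0.16050151  0.23970932 -0.05606942]
```

```bash
python3 steer.py '0 0 .0003 0 0 4 0;0 0 .0003 0 0 8 0;0 0 .0003 0 0 8 0'|sed -n '2,4p';python3 - <<'E'
from rig import bot, vision, hand_in
print(bot.read_state()['moment'])
E
```

```text
position: [0.5594, 0.1097, 0.0148]
tcp_rot: [[0.36, 0.933, 0.0], [0.933, -0.36, -0.0], [-0.0, 0.0, -1.0]]
force: [-1.0, -2.1, 5.7]
[-0.22187888  0.36964081 -0.05023746]
```

```bash
python3 steer.py '0 0 0 0 0 4 0;0 0 0 0 0 4 0;0 0 0 0 0 4 1;0 0 0 0 0 4 1;0 0 0 0 0 4 1;0 0 0 0 0 4 1;0 0 0 0 0 4 1;0 0 0 0 0 4 1;0 0 -.02 0 0 4 1;0 0 -.05 0 0 4 1;0 0 -.09 0 0 4 1;0 0 -.13 0 0 4 1;-.15 0 -.15 0 0 4 1;-.15 0 -.15 0 0 4 1;-.15 0 -.15 0 0 4 1;-.15 0 -.15 0 0 4 1;-.15 0 -.15 0 0 4 1;-.15 0 -.15 0 0 4 1'
python3 - <<'E'
from h import *
for n in('scene','side','wrist'): snap(n,n+'9.png')
# check: ear positions & pin by image code: compare predicted projections
s=bot.read_state();print(s['position'],s['force'],s['opening'])
f='wrist9';a=cv2.imread('pics/wrist9.png');g=a.max(2)
R=np.array(s['tcp_rot'])
for nm,P in dict(nuttop=(.559,.1103,.080),studtop=(.559,.1103,.1),pincollar=(.551,.0005,.042),pintop=(.551,.0005,.090)).items(): print(nm,proj(f,P).round(1),proj('scene9',P).round(1),proj('side9',P).round(1))
# nut flange circle via dark blob
for cam in('scene','side'):
    d=cv2.absdiff(cv2.imread(f'pics/{cam}0.png'),cv2.imread(f'pics/{cam}9.png')).max(2)
    m=(cv2.GaussianBlur(d,(5,5),0)>30).astype(np.uint8);n,l,st,c=cv2.connectedComponentsWithStats(m)
    print(cam,[(c[i].round(0).tolist(),st[i].tolist()) for i in range(1,n) if st[i,4]>25])
E
```

```text
time_s: 28.6
position: [0.5049, -0.0291, 0.164]
tcp_rot: [[0.428, 0.904, 0.0], [0.904, -0.428, 0.001], [0.0, -0.0, -1.0]]
force: [1.0, -0.7, 0.1]
opening: 1.0
grasp_force: 0.0
[ 0.50491706 -0.02850313  0.16372753] [-0.34414312 -0.44349006  0.11749889] 0.9989691905263152
nuttop [241.3   4.4] [274.9 201.9] [239.2 179.7]
studtop [240.3  -3.2] [275.2 197. ] [238.8 173.4]
pincollar [283.2 130.5] [249.2 187.4] [251.3 212.5]
pintop [288.3 136.5] [249.1 175.8] [250.7 196.8]
scene [([261.0, 62.0], [214, 0, 110, 140, 6271]), ([419.0, 18.0], [397, 0, 46, 41, 1382]), ([478.0, 14.0], [462, 0, 50, 42, 1113]), ([363.0, 28.0], [349, 11, 30, 36, 430]), ([351.0, 52.0], [342, 32, 21, 36, 447]), ([426.0, 73.0], [384, 35, 78, 73, 3068]), ([223.0, 151.0], [211, 137, 26, 28, 531]), ([170.0, 154.0], [165, 144, 12, 20, 177]), ([249.0, 181.0], [245, 173, 10, 17, 131]), ([273.0, 212.0], [259, 193, 30, 34, 614])]
side [([227.0, 20.0], [211, 5, 33, 31, 572]), ([57.0, 15.0], [55, 11, 4, 11, 32]), ([34.0, 125.0], [0, 33, 80, 176, 4411]), ([228.0, 76.0], [211, 72, 37, 8, 133]), ([229.0, 85.0], [216, 83, 28, 5, 97]), ([231.0, 123.0], [185, 86, 94, 83, 3211]), ([2.0, 123.0], [0, 119, 7, 9, 38]), ([243.0, 194.0], [226, 177, 31, 40, 699]), ([336.0, 255.0], [328, 240, 15, 29, 342]), ([256.0, 276.0], [239, 256, 37, 41, 1165])]
```

```bash
python3 -c "
from rig import bot, vision, hand_in
print(hand_in())"
```

```text
the job is handed in; nothing more can be done
None
```

The pin is fully home in the base and the nut is run down until its flange met the bracket. The arm is clear with nothing held, and I handed the job in at about 29 s. The first pin grasp missed without disturbing anything. The final check used force, height and image differences only, as all ten picture views were used, and the hand-in gave no verdict.

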